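# Lock the V-cradle and hold a round billet pressed in it

### The arm

A 6-joint arm with a two-finger parallel gripper is mounted at the origin on the work surface. World frame = base frame: x ahead of the robot, y to its left, z up, the work surface at z = 0. Lengths are in m, angles in degrees, forces in N, time in s.
With the tool pointing down it reaches from about 0.325 to 0.775 m from the base axis. Payload 5.5 kg.
Tool frame: the origin (TCP) lies at the very end of the fingers, on their centre line; the grasp point (between the pads) lies 19 mm behind it; z points along the fingers, y is the direction in which the jaws open and shut (so a half turn about z gives the same grasp; the last joint's range is limited). The gripper opens to 88 mm and grips with 3 to 60 N. Pads are 20 mm wide; open, the fingers measure 115 mm over their backs; the gripper's body (75 mm by 178 mm) begins 61 mm behind the grasp point.
Start: joints at [69.689, 5.22, 70.514, -0, 104.267, -3.249], TCP at [0.176, 0.574, 0.223] pointing down, gripper open.
Joint ranges: [-164.24, 164.24], [-49.07, 125.15], [9.68, 141.18], [-86.29, 266.29], [3.28, 154.24], [-151.56, 151.56]. Speed limits (degrees/s): [147.25, 147.25, 172.46, 180, 180, 180].

### API

Orientations are given as a 3x3 rotation matrix whose columns are the frame's x, y, z axes.
In Python, from cell import bot gives the robot as it stands. Calls block until the motion is done:
- bot.move_ptp(position, orientation): joint-space move of the TCP to a pose.
- bot.move_l(position, attitude=None, velocity=0.15): straight line of the TCP; attitude=None keeps the orientation; velocity is the mean speed in m/s.
- bot.move_j(angles): joint-space move.
- bot.set_gripper(opening, effort=None): finger opening in m; effort is the grip in N (None keeps the last); returns when the fingers have stopped.
- bot.sleep(seconds).
- bot.inverse_kinematics(position, orientation): joint angles nearest the present ones, or None.
- bot.get_state(): the state.
- bot.get_image(name): name is "scene" or "top" or "wrist"; returns (picture, depth): 420x560x3 uint8, red, green, blue; 420x560 float32, m along the optical axis (not along the pixel's ray), 0 where there is no reading.
- bot.camera_info(name): a dict with "vertical_fov" (degrees; the focal length in pixels is half the picture's height over the tangent of half this angle, whatever the lens; pixels are square), "cx", "cy" (the principal point, pixels), "eye" and "orientation" of the camera in the world. Camera axes: x right, y up, looking along -z (the intrinsics and any distortion apply to the point x, -y, -z); pixel columns grow to the right and rows downward; lengths in m; the calibration is good to about 2 mm. A picture is of the moment at which its call begins: read the wrist's pose just before it. camera_info takes no time and is no camera call; for the wrist camera it gives the pose at the moment of the call.
A pose or a line that the arm cannot do raises bot.MotionError and nothing moves.
- bot.finish_job(): hands the job in, once; it reports no verdict.
The state is a dict: "clock": time; "joint_pos": joint angles; "qd": joint speeds; "tau": joint torques, N m; "position": TCP position; "orientation": TCP orientation; "ft_force": force on the tool from outside, world axes, zero at the start; "moment": the same for the moment, N m; "grip_width": finger opening in m.
Only numpy, scipy, OpenCV 4.12 (cv2) and the standard library are available. Lean on these libraries where they do the work, as an engineer would, in place of code of your own. Each camera call takes 0.05 s, during which the arm holds its last target.

### The job

The round wooden billet has to be held still for marking out. First drop the loose steel lock pin all the way down through the cradle's tongue into the jig's base, so that the cradle cannot slide; then take the thick billet (not the thin dowel) from the stock rest, lay it centred along the V of the cradle so that it touches both sides of the V, and press it down with a firm push of about 15 N. Finish while still holding it pressed there, without backing off, and leave everything else on the bench where it is.

Things in the scene. Friction and masses are not known exactly. Their poses are not given: they have to be found in the camera images.
- lock_hole (a point): Centre of the mouth of the upright lock hole in the top of the cradle's tongue, 38 mm above the bench. 13 mm wide, 2 mm chamfer, 14 mm through the tongue, then on in line as a 14 mm hole through the 24 mm base. x runs along the V towards the cradle's middle; z up. Clear of other parts for 30 mm all round.
- v_seat (a point): Where the centre of the seated billet lies: 70 mm above the bench, 105 mm along +x from lock_hole. x along the V, y across, z up. Two V-cheeks, 20 mm long, at x = -50 and +50 mm, with slippery white plastic flanks at 45 degrees up to 4 mm above this point, cheeks to y = +-38 mm. Between them an 80 mm gap for fingers, its floor 32 mm below this point. Fixed base 270 x 90 mm.
- cradle (a joint): How far the cradle has slid along its base from its lined-up place (m); 0 = the two lock holes in line, as it starts; it can slide by 50 mm towards the tongue's end with about 4 N of friction until the pin locks it.
- pin_head (a point): Centre of the head of the loose steel lock pin (60 g). Head 22 mm across, 34 mm high; shank below 10 mm across, 36 mm long, foot tapered, 53 mm below this point. Starts upright in a dark wooden block 60 x 60 x 40 mm, head on the block, centre 57 mm above the bench. Fully home, the head stands on the tongue, its centre 17 mm above lock_hole. z is its axis, up.
- billet: The thick round billet of pale wood, a plain cylinder 40 mm across and 160 mm long, about 150 g, lying in one of the two places of the stock rest. Its x axis is the cylinder's axis; the origin lies on its skin midway along. Set free in the V it centres itself. The push must go straight down so that both sides of the V carry it: keep it gripped, or press with shut fingers on its top, 20 mm above its centre, midway along; either will do.
- billet_mid (a point): Centre of the thick billet; x is its axis. Starts level, 26 mm above the bench, on the stock rest: a board 180 x 190 x 6 mm with low chocks (6 mm) beside each rod, 50 to 70 mm from the rod's middle; beside the middle 100 mm fingers can go down to the board.
- thin_dowel_mid (a point): Centre of the thin dowel, 25 mm across and 160 mm long, pale wood, lying in the other place of the stock rest, 90 mm from the billet (which has which place varies). Leave it.
- screwdriver: Bystander: screwdriver lying on the bench. Leave it.
- glue: Bystander: white glue bottle, 56 mm across, 150 mm high, standing; origin under its centre.
- brush_jar: Bystander: white jar with brushes, 76 mm across, brushes to 200 mm high; origin under its centre.
- hammer: Bystander: hammer lying on the far part of the bench.
- sanding_block: Bystander: cork sanding block 50 x 90 x 28 mm, near the robot.
- tape: Bystander: cardboard ring, 90 mm across, 24 mm high, near the robot.
Mind the look-alikes: they are no part of the job. What is shaped like the billet but red is not meant.

How it is judged:
By the outcome, as a careful person would: the job done as asked, in the order asked, and still so for the second after the job is handed in, while the arm keeps its last pose, push and grip.
It also fails if it takes over 61 s, if anything falls off the work surface, if the arm or the gripper's body presses on something with over 40 N, if the wrist force passes 120 N, or if a joint passes its speed limit or range.

## Working session

There is one attempt and no reset: what is moved stays moved. The work goes in short steps, each a Python script; the robot and the scene stay as the last script left them, time stands still between calls to the robot, and variables do not carry over. Pictures are saved under pics/ and viewed, and the job is handed in when it is done.

```bash
ls; mkdir -p pics
python3 - <<'E'
from cell import bot
import cv2,numpy as np
for n in ("scene","top","wrist"):
    print(n,bot.camera_info(n))
    im,d=bot.get_image(n); cv2.imwrite(f"pics/{n}0.png",im[:,:,::-1]); np.save(f"pics/{n}0d.npy",d); print((d>0).mean(),d.max())
print(bot.get_state())
E
```

```text
pics
scene {'vertical_fov': 52.68148961286247, 'cx': 277.4598831561028, 'cy': 209.59323624451693, 'eye': array([1.03702861, 0.60757919, 0.74632204]), 'orientation': array([[-0.85601574, -0.29292681,  0.4259471 ],
       [ 0.51664016, -0.51327834,  0.68529431],
       [ 0.01788834,  0.8066841 ,  0.59071209]])}
0.9960331632653061 3.250524
top {'vertical_fov': 53.19265226651719, 'cx': 281.8735740424958, 'cy': 205.70309454016765, 'eye': array([ 0.43533494, -0.16040293,  1.44655742]), 'orientation': array([[ 0.00783903,  0.99659316, -0.08210124],
       [-0.99990436,  0.00687656, -0.01199923],
       [-0.01139378,  0.08218745,  0.99655176]])}
0.9958843537414966 2.3199587
wrist {'vertical_fov': 62.90915132423948, 'cx': 277.58174299276186, 'cy': 208.88900597708883, 'eye': array([0.10136687, 0.59713145, 0.38444009]), 'orientation': array([[ 2.92800082e-01, -9.16593710e-01, -2.72257382e-01],
       [ 9.56173642e-01,  2.80596541e-01,  8.36513442e-02],
       [-2.79816259e-04, -2.84818453e-01,  9.58581437e-01]])}
0.9961904761904762 1.1565381
{'clock': 0.15, 'joint_pos': array([ 6.96880943e+01,  5.25361761e+00,  7.05663404e+01, -2.88847242e-04,
        1.04267419e+02, -3.24906083e+00]), 'qd': array([ 0.01613985, -0.14587846, -0.15909647,  0.01627639, -0.03408436,
       -0.00841034]), 'tau': array([ 9.72084345e-04, -4.47041988e+01, -4.06909347e+01,  6.98105386e-02,
        2.73870444e-02, -1.33901203e-04]), 'position': array([0.17597921, 0.57337093, 0.22175921]), 'orientation': array([[-9.55983108e-01,  2.93421236e-01, -5.24796546e-04],
       [ 2.93421694e-01,  9.55982039e-01, -1.43187886e-03],
       [ 8.15524068e-05, -1.52283870e-03, -9.99998837e-01]]), 'ft_force': array([ 0.45431087, -0.39176224,  0.41953418]), 'moment': array([-0.04319898,  0.04307913,  0.01557879]), 'grip_width': 0.08778077295674498}
```

View pics/scene0.png

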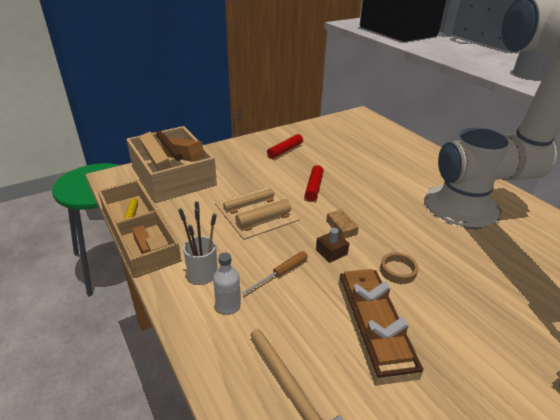

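View pics/top0.png

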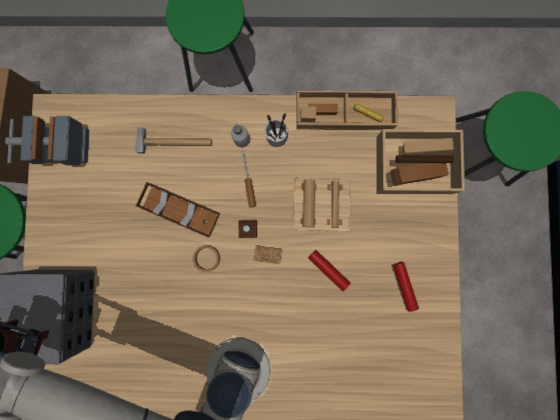

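View pics/wrist0.png

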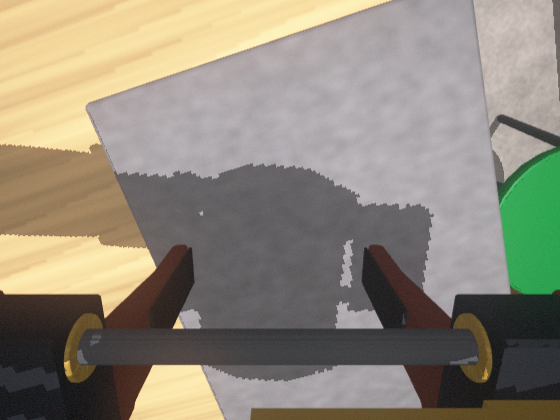

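The candidates are:
- **Billet, pale rods:** the rod at top (309,203) / scene (263,213) is the thicker one. The rod at (335,204) / (249,200) is the thin dowel.
- **Red rods:** (330,270) and (405,287) are decoys.
- **Pin:** in its dark block at top (247,229).
- **Jig:** at (178,208), with the tongue hole near (207,221).

I'll get rough positions and enlarge crops to confirm.

```bash
cat > h.py <<'E'
from cell import bot
import cv2,numpy as np
def f(ci): return 210/np.tan(np.radians(ci['vertical_fov']/2))
def ray(ci,u,v):
    F=f(ci); d=np.array([(u-ci['cx'])/F,-(v-ci['cy'])/F,-1.0])
    return ci['orientation']@d
def plane(ci,u,v,z):
    r=ray(ci,u,v); return ci['eye']+r*(z-ci['eye'][2])/r[2]
def pt(ci,u,v,dep): return ci['eye']+ray(ci,u,v)*dep
def tri(obs):
    A=np.zeros((3,3));b=np.zeros(3)
    for ci,u,v in obs:
        r=ray(ci,u,v);r/=np.linalg.norm(r);P=np.eye(3)-np.outer(r,r);A+=P;b+=P@ci['eye']
    x=np.linalg.solve(A,b)
    return x,[float(np.linalg.norm((np.eye(3)-np.outer(ray(ci,u,v),ray(ci,u,v))/np.dot(ray(ci,u,v),ray(ci,u,v)))@(x-ci['eye']))) for ci,u,v in obs]
def cloud(ci,dep):
    v,u=np.mgrid[0:420,0:560]; F=f(ci)
    d=np.stack([(u-ci['cx'])/F,-(v-ci['cy'])/F,-np.ones_like(u,float)],-1)*dep[...,None]
    return d@ci['orientation'].T+ci['eye']
E
python3 - <<'E'
from h import *
np.set_printoptions(precision=4,suppress=True)
for n,ps in (("top",dict(thick=(309,203),thin=(335,204),pin=(247,229),hole=(207,221),jigc=(178,208),b1=(250,320),b2=(380,240),b3=(100,200),b4=(300,130))),("scene",dict(thick=(263,213),thin=(249,200),pin=(334,234),b1=(300,360),b2=(260,160),b3=(450,320)))):
    ci=bot.camera_info(n); d=np.load(f"pics/{n}0d.npy")
    for k,(u,v) in ps.items(): print(n,k,pt(ci,u,v,d[v,u]))
im=cv2.imread("pics/top0.png"); a=cv2.resize(im[170:250,130:360],None,fx=3.4,fy=3.4,interpolation=cv2.INTER_CUBIC)
im=cv2.imread("pics/scene0.png"); b=cv2.resize(im[180:375,210:430],None,fx=1.7,fy=1.7,interpolation=cv2.INTER_CUBIC)
h=np.zeros((a.shape[0]+b.shape[0],800,3),np.uint8);h[:a.shape[0],:a.shape[1]]=a;h[a.shape[0]:,:b.shape[1]]=b;h=h[:600]
cv2.imwrite("pics/crop1.png",h)
E
```

```text
top thick [ 0.5602 -0.2342  0.0487]
top thin [ 0.559  -0.3231  0.0303]
top pin [ 0.4711 -0.0304  0.0743]
top hole [0.498  0.1082 0.038 ]
top jigc [0.5413 0.2078 0.0365]
top b1 [ 0.1649 -0.0379 -0.0019]
top b2 [ 0.4389 -0.4808 -0.0022]
top b3 [ 0.5701  0.4906 -0.0003]
top b4 [ 0.823  -0.2047 -0.0049]
scene thick [ 0.5717 -0.2169  0.041 ]
scene thin [ 0.5657 -0.3116  0.0256]
scene pin [ 0.478  -0.0195  0.0681]
scene b1 [0.7244 0.2029 0.0014]
scene b2 [ 0.3999 -0.5418  0.001 ]
scene b3 [0.3829 0.2875 0.0027]
```

View pics/crop1.png

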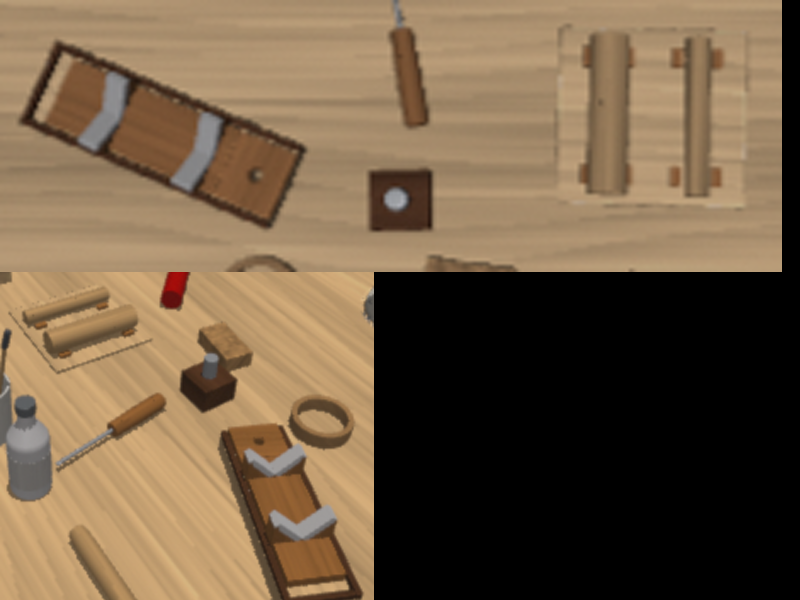

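Both crops agree that the thick pale rod at top (309,203) is the billet, because it is clearly fatter than its neighbour. The lock hole is at about (205,221) and the pin head at (247,228). Next I'll use the wrist camera from several places for precision.

```bash
cat >> h.py <<'E'
def R(az):
    a=np.radians(az);c,s=np.cos(a),np.sin(a)
    return np.array([[c,s,0],[s,-c,0],[0,0,-1.]])
def snap(name,n):
    ci=bot.camera_info(n); im,d=bot.get_image(n)
    cv2.imwrite(f"pics/{name}.png",im[:,:,::-1]); np.savez(f"pics/{name}.npz",im=im,d=d,**ci); return ci,im,d
def load(name):
    z=np.load(f"pics/{name}.npz"); return {k:z[k] for k in ('vertical_fov','cx','cy','eye','orientation')},z['im'],z['d']
np.set_printoptions(precision=4,suppress=True)
E
python3 - <<'E'
from h import *
for i,p in enumerate([(0.53,0.12,0.24),(0.465,-0.02,0.24)]):
    bot.move_ptp(np.array(p),R(66.5)); s=bot.get_state(); print(s['clock'],s['position'],s['joint_pos'])
    snap(f"w{i+1}","wrist")
q=bot.get_state()['joint_pos']
for az in (66.5,246.5,0,180,90,270): print(az,bot.inverse_kinematics(np.array([.56,-.234,.1]),R(az)))
E
```

```text
2.2167 [0.5298 0.1208 0.24  ] [  9.2501  -3.27    77.3394   0.0176 105.9351  32.6598]
2.9333 [ 0.4654 -0.0193  0.2402] [ -6.5934 -15.2345  88.0118   0.0452 107.1807  16.9137]
66.5 [-25.8894   6.8577  81.1873  -0.      91.955   -2.3894]
246.5 None
0 [-25.8894   6.8577  81.1873  -0.      91.955   64.1106]
180 [ -25.8894    6.8577   81.1873   -0.       91.955  -115.8894]
90 [-25.8894   6.8577  81.1873  -0.      91.955  -25.8894]
270 None
```

View pics/w1.png

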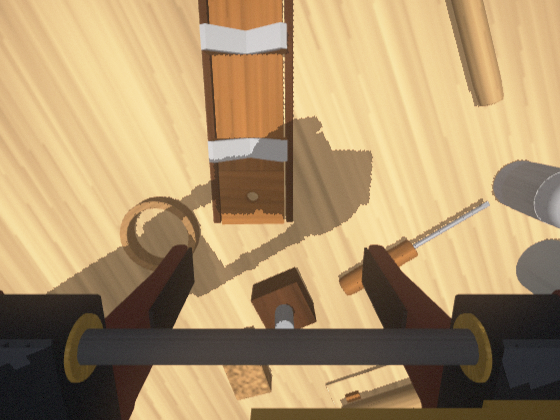

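View pics/w2.png

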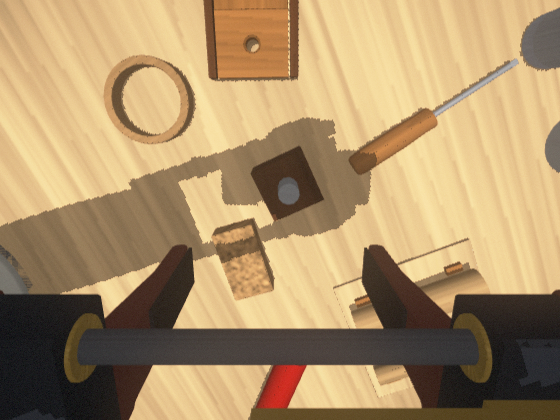

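Run:
```python
from h import *
_,a,_=load("w1");_,b,_=load("w2")
c=[a[175:215,222:282],a[20:170,190:305],b[20:70,220:290],b[140:230,240:335],a[295:335,255:315]]
out=np.zeros((600,800,3),np.uint8)
for im,(x,y,s) in zip(c,[(0,0,4),(0,170,2.8),(250,0,4),(350,210,4),(540,0,4)]):
    r=cv2.resize(im,None,fx=s,fy=s,interpolation=cv2.INTER_CUBIC);r=r[:600-y,:800-x];out[y:y+r.shape[0],x:x+r.shape[1]]=r
cv2.imwrite("pics/crop2.png",out[:,:,::-1])
for n in ("w1","w2"):
    ci,im,d=load(n);P=cloud(ci,d)
    print(n,"bench",[P[v,u].round(4) for u,v in ((330,100),(450,150),(100,150),(400,230))])
    # pin head top: points near pin with z 0.066..0.082
    m=(np.hypot(P[...,0]-.473,P[...,1]+.03)<.03)&(P[...,2]>.066)
    if m.sum():
        q=P[m];v,u=np.nonzero(m);print("pin top",m.sum(),q.min(0),q.max(0),u.mean(),v.mean(),u.min(),u.max(),v.min(),v.max())
```

```text
w1 bench [array([0.6178, 0.1774, 0.0004]), array([0.7261, 0.0702, 0.0005]), array([0.3525, 0.2316, 0.0005]), array([ 0.6425, -0.0009,  0.0016])]
pin top 195 [ 0.4654 -0.0287  0.0661] [ 0.4849 -0.0144  0.0762] 283.9794871794872 322.12307692307695 275 293 316 327
w2 bench [array([0.5538, 0.0371, 0.    ]), array([ 0.662 , -0.0703,  0.0004]), array([0.2891, 0.0917, 0.0019]), array([ 0.5782, -0.1414,  0.0012])]
pin top 2132 [ 0.4632 -0.0361  0.0667] [ 0.4974 -0.0001  0.3515] 325.0 371.87711069418384 258 410 182 419
```

View pics/crop2.png

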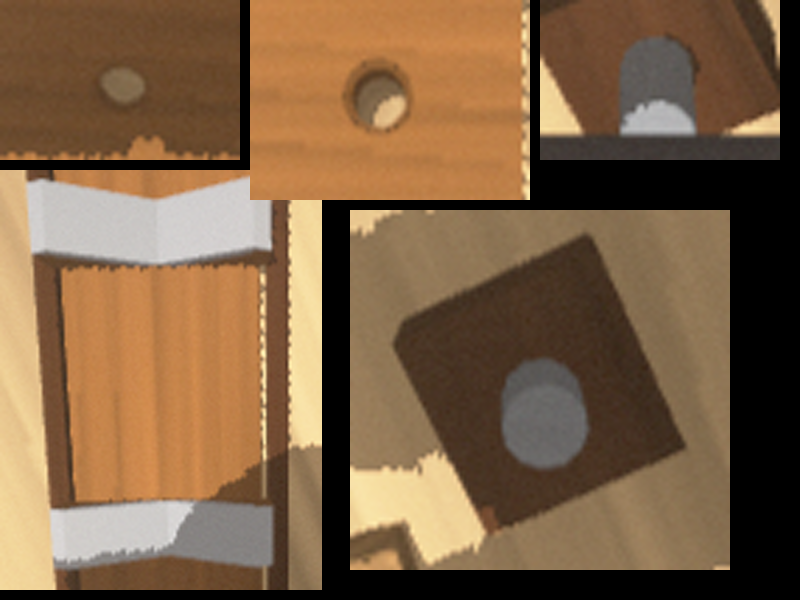

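Run:
```python
from h import *
c1,a,d1=load("w1");c2,b,d2=load("w2")
P=cloud(c2,d2)
m=np.zeros(d2.shape,bool);m[170:215,265:315]=1
m&=(P[...,2]>.070)
(u,v),r=cv2.minEnclosingCircle(np.argwhere(m)[:,::-1].astype(np.float32));print("pin top px",u,v,r,m.sum(), "z",np.median(P[m][:,2]),"mean",P[m].mean(0),np.argwhere(m)[:,::-1].mean(0))
z=np.median(P[m][:,2])
vv=np.argwhere(m)[:,::-1].mean(0);print("pin by plane .074",plane(c2,*vv,.074))
ct=bot.camera_info("top");print("top plane",plane(ct,246.7,228.3,.074))
cs=bot.camera_info("scene")
print("hole tri",tri([(c1,252.3,196.3),(c2,252,43.6)]),"planes",plane(c1,252.3,196.3,.038),plane(c2,252,43.6,.038),"top",plane(ct,205.2,221.3,.038))
print(P[40:50:9,230:280:6,2])
# block top in w2
m=np.zeros(d2.shape,bool);m[140:230,240:335]=1
m&=(abs(P[...,2]-.04)<.004); print("block",P[m].mean(0),np.median(P[m][:,2]),cv2.minAreaRect(P[m][:,:2].astype(np.float32)*1000))
# cheeks
P1=cloud(c1,d1)
hsv=cv2.cvtColor(a,cv2.COLOR_RGB2HSV)
for v0,v1 in ((15,60),(132,168)):
    m=np.zeros(d1.shape,bool);m[v0:v1,195:295]=1
    m&=(hsv[...,1]<45)&(P1[...,2]>.038)
    q=P1[m];print("cheek",m.sum(),q.min(0),q.max(0),q.mean(0),cv2.minAreaRect(q[:,:2].astype(np.float32)*1000))
```

```text
pin top px 294.669921875 188.47344970703125 22.780794143676758 381 z 0.0744397987430851 mean [ 0.4748 -0.023   0.0829] [288.4147 192.8478]
pin by plane .074 [ 0.4744 -0.0252  0.074 ]
top plane [ 0.4734 -0.0294  0.074 ]
hole tri (array([0.4978, 0.118 , 0.0352]), [0.00016377721224393026, 0.00016377721224392693]) planes [0.4985 0.1185 0.038 ] [0.4977 0.1176 0.038 ] top [0.4969 0.1143 0.038 ]
[[ 0.0389  0.0383  0.0382  0.0277  0.0156  0.0381  0.0395  0.0383  0.0395]
 [ 0.0373  0.0395  0.0384 -0.0009  0.0008  0.0398  0.0372  0.0389  0.0384]]
block [ 0.4746 -0.0236  0.0405] 0.040507872388876376 ((474.0941162109375, -25.55074119567871), (59.76040267944336, 60.539756774902344), 1.7268733978271484)
cheek 2194 [0.518  0.1932 0.0396] [0.595  0.2843 0.4028] [0.5561 0.2602 0.0626] ((547.0186767578125, 237.4180908203125), (70.3974609375, 75.95494842529297), 67.10182189941406)
cheek 1631 [0.4806 0.1452 0.038 ] [0.5612 0.1932 0.4028] [0.5182 0.1692 0.0636] ((522.5098876953125, 180.4085693359375), (49.34769058227539, 75.78955841064453), 71.06632232666016)
```

The wrist views agree with each other: the hole is at (0.498, 0.118) and the pin at (0.474, -0.025). The top camera is about 4 mm off in y. The fingertips appear symmetric about the wrist camera's cx, so I trust the wrist laterally. Next I'll take same-geometry close views of the pin and the hole so that any remaining bias cancels.

```bash
python3 - <<'E'
from h import *
az=66.5
x=R(az)[:,0]
for n,p,z in (("w3",(0.4744,-0.0252),.074),("w4",(0.498,0.118),.038)):
    t=np.array([*p,z+.12])-x*0.05
    bot.move_ptp(t,R(az)); bot.sleep(.15); s=bot.get_state(); print(s['clock'],s['position'])
    snap(n,"wrist")
E
python3 - <<'E'
from h import *
_,a,_=load("w3");_,b,_=load("w4")
cv2.imwrite("pics/crop3.png",np.hstack([a[:,80:480],b[:,80:480]])[:,:,::-1])
E
```

```text
3.5167 [ 0.4554 -0.07    0.1952]
4.3667 [0.4785 0.0708 0.1589]
```

View pics/crop3.png

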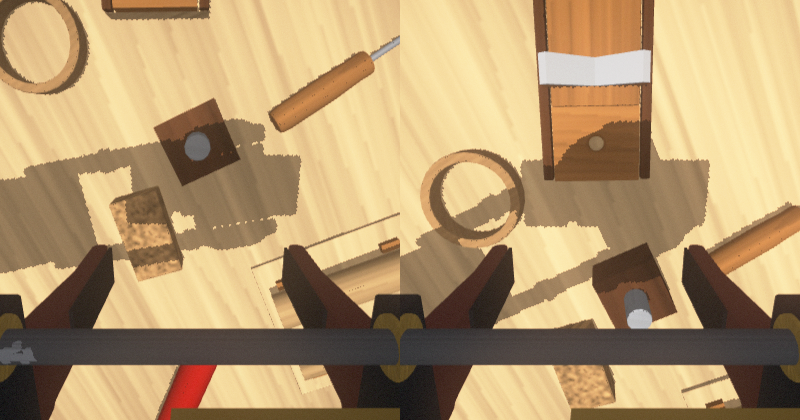

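Run:
```python
from h import *
c3,a,d3=load("w3");c4,b,d4=load("w4")
P=cloud(c3,d3); m=np.zeros(d3.shape,bool);m[125:168,255:300]=1;m&=abs(P[...,2]-.0745)<.004
# largest component
k,l,st,ce=cv2.connectedComponentsWithStats(m.astype(np.uint8));i=1+st[1:,4].argmax();print("pin",ce[i],st[i],P[l==i].mean(0),np.median(P[l==i][:,2]))
print(plane(c3,*ce[i],.074), plane(c3,st[i][0]+st[i][2]/2-.5,st[i][1]+st[i][3]/2-.5,.074))
P4=cloud(c4,d4); m=np.zeros(d4.shape,bool);m[125:163,258:296]=1
mm=m&(P4[...,2]<.032)
k,l,st,ce=cv2.connectedComponentsWithStats(mm.astype(np.uint8));i=1+st[1:,4].argmax();print("hole depth-mask",ce[i],st[i],plane(c4,*ce[i],.038))
r=cv2.resize(b[125:163,255:297],None,fx=12,fy=12,interpolation=cv2.INTER_CUBIC);r2=cv2.resize(a[125:170,255:300],None,fx=8,fy=8,interpolation=cv2.INTER_CUBIC)
o=np.zeros((600,900,3),np.uint8);o[:r.shape[0],:r.shape[1]]=r;o[:r2.shape[0],510:510+r2.shape[1]]=r2;cv2.imwrite("pics/crop4.png",o[:,:800,::-1])
# jig axis from w1: dark rails? use cheeks in w1,w4 from cloud
c1,A,d1=load("w1");
def cheek(ci,im,d,lo,hi,c0,c1_):
    P=cloud(ci,d);h=cv2.cvtColor(im,cv2.COLOR_RGB2HSV)
    m=np.zeros(d.shape,bool);m[lo:hi,c0:c1_]=1;m&=(h[...,1]<45)&(P[...,2]>.05)&(P[...,2]<.08)
    q=P[m];e=np.array([np.cos(np.radians(66.5)),np.sin(np.radians(66.5))]);n=np.array([-e[1],e[0]])
    o=q[:,:2]-np.array([.498,.118]);s=o@e;t=o@n
    # profile: z vs t, V bottom
    lft=(t<-8e-3)&(q[:,2]<.073);rt=(t>8e-3)&(q[:,2]<.073)
    return m.sum(),np.percentile(s,[1,50,99]),np.percentile(t,[1,99]),[np.median(q[(t>a-.002)&(t<a+.002),2]) for a in (-.03,-.02,-.01,0,.01,.02,.03)]
print(cheek(c1,A,d1,15,60,195,295));print(cheek(c1,A,d1,132,168,195,295));print(cheek(c4,b,d4,45,90,210,340))
```

```text
pin [276.8684 146.6069] [264 134  27  27 547] [ 0.4741 -0.0256  0.0745] 0.07450738944715046
[ 0.474  -0.0256  0.074 ] [ 0.474  -0.0259  0.074 ]
hole depth-mask [275.8    143.0378] [268 136  16  15 185] [0.4976 0.1181 0.038 ]
(np.int64(1800), array([0.144 , 0.1539, 0.1639]), array([-0.035 ,  0.0401]), [np.float64(0.07427154218220836), np.float64(0.06555629764417653), np.float64(0.055573471257036655), np.float64(nan), np.float64(0.05102265768841718), np.float64(0.059910683616478055), np.float64(0.0695312807062688)])
(np.int64(1331), array([0.0446, 0.0548, 0.0647]), array([-0.0359,  0.0384]), [np.float64(0.0737178444421146), np.float64(0.06389013256691256), np.float64(0.05381462670199799), np.float64(nan), np.float64(0.051768389830363026), np.float64(0.06121580060192977), np.float64(0.07105740839627922)])
(np.int64(2862), array([0.0439, 0.0541, 0.064 ]), array([-0.036 ,  0.0386]), [np.float64(0.07396331781825147), np.float64(0.06413513416556416), np.float64(0.05382672529609406), np.float64(nan), np.float64(0.051742813621781875), np.float64(0.06134972691658039), np.float64(0.07133188223360595)])
  return _methods._mean(a, axis=axis, dtype=dtype,
  ret = ret.dtype.type(ret / rcount)
```

View pics/crop4.png

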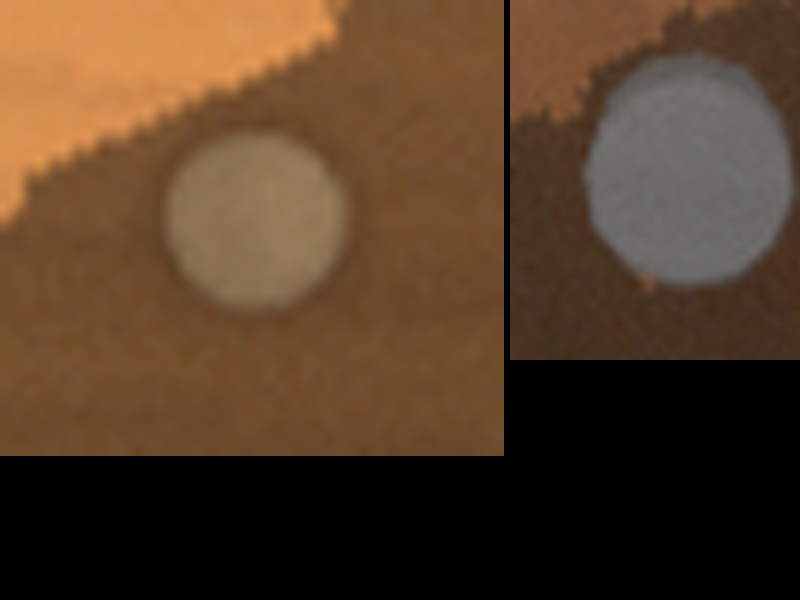

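Measured so far:
- **Pin:** (0.4740, -0.0257).
- **Hole:** (0.4976, 0.1181).
- **V axis:** azimuth about 67.2°.
- **Seat:** about (0.538, 0.215).

Now I'll grasp the pin.

```bash
python3 - <<'E'
from h import *
p=np.array([.4740,-.0257,0]);Z=lambda z:np.array([0,0,z])
bot.move_ptp(p+Z(.11),R(66.5))
bot.set_gripper(.06)
bot.move_l(p+Z(.0435),velocity=.1)
s=bot.get_state();print(s['clock'],s['position'],s['ft_force'])
bot.set_gripper(0.0,30)
s=bot.get_state();print(s['clock'],s['position'],s['ft_force'],s['grip_width'])
bot.move_l(p+Z(.108),velocity=.12);bot.sleep(.1)
s=bot.get_state();print(s['clock'],s['position'],s['ft_force'],s['grip_width'])
snap("w5","wrist");snap("s5","scene")
E
python3 - <<'E'
from h import *
_,a,_=load("w5");_,b,_=load("s5")
cv2.imwrite("pics/crop5.png",np.hstack([a[:,80:480],cv2.resize(b[160:300,260:400],(400,420),interpolation=cv2.INTER_CUBIC)[:420]])[:,:,::-1])
E
```

```text
6.375 [ 0.4744 -0.0258  0.0441] [-0.3079  0.3986  0.7083]
7.0583 [ 0.4741 -0.0257  0.0436] [-0.0692  0.0727  0.6275] 0.02137795570215895
7.85 [ 0.4734 -0.0256  0.1067] [ 0.114  -0.6121 -0.7567] 0.021600291559506976
```

View pics/crop5.png

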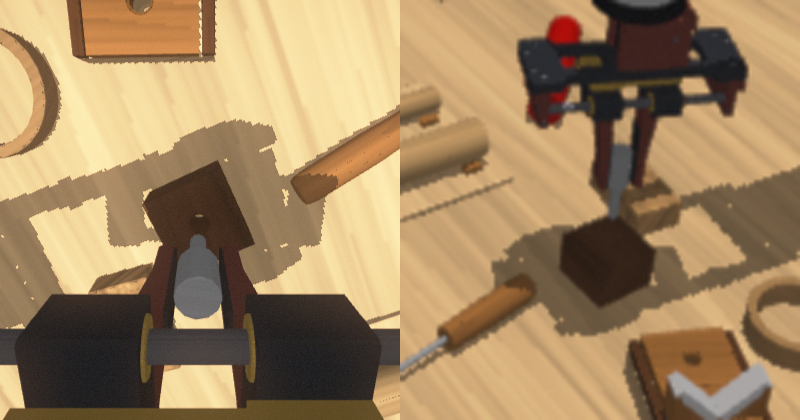

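The pin is held upright and centred, with its foot at about (278,237) in the wrist view. Next I'll hover over the hole and check the foot against it before lowering.

Run:
```python
from h import *
t=np.array([.4976,.1181,.100])
bot.move_l(t,velocity=.15);bot.sleep(.2)
s=bot.get_state();print(s['clock'],s['position'],s['ft_force'],s['grip_width'])
ci,a,d=snap("w6","wrist");snap("s6","scene")
c5,_,_=load("w5");print("foot from w5 rel TCP",plane(c5,277.8,236,.0671)-np.array([.4734,-.0256,.1067]))
_,b,_=load("s6")
cv2.imwrite("pics/crop6.png",np.hstack([cv2.resize(a[150:330,180:370],(400,380),interpolation=cv2.INTER_CUBIC),cv2.resize(b[220:320,310:415],(400,380),interpolation=cv2.INTER_CUBIC)])[:,:,::-1])
```

```text
9.275 [0.4977 0.1175 0.1001] [-0.5716  0.6427 -1.4051] 0.021591709113622987
foot from w5 rel TCP [ 0.0004  0.0011 -0.0396]
```

View pics/crop6.png

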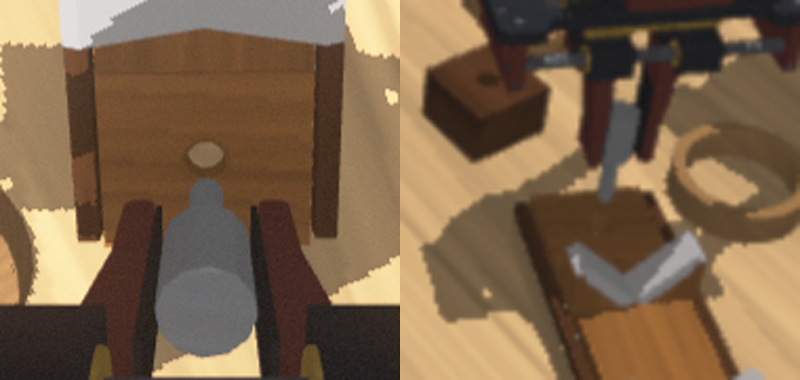

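Run:
```python
from h import *
c,a,d=load("w6")
h=plane(c,277.9,223.4,.038);print("hole now",h,"tool-frame diff to TCP",R(66.5).T@(h-np.array([.4977,.1175,.1001])))
print("foot rim",R(66.5).T@(plane(c,277.9,235.3,.0605)-np.array([.4977,.1175,.1001])))
```

```text
hole now [0.4986 0.1191 0.038 ] tool-frame diff to TCP [0.0018 0.0002 0.0621]
foot rim [0.0016 0.0001 0.0396]
```

Run:
```python
from h import *
c,a,d=load("w6");T=np.array([.4977,.1175,.1001])
P=(cloud(c,d)-T)@R(66.5)
m=np.zeros(d.shape,bool);m[230:322,255:303]=1
h=cv2.cvtColor(a,cv2.COLOR_RGB2HSV)
m&=(h[...,1]<40)&(abs(P[...,1])<.013)&(abs(P[...,0])<.03)&(P[...,2]<.045)
for z in np.arange(-.034,.042,.004):
    k=m&(abs(P[...,2]-z)<.002)
    if k.sum()>3: 
        q=P[k]; print(round(z,3),k.sum(),"xmax",np.percentile(q[:,0],[5,50,95]),"y",np.percentile(q[:,1],[2,98]))
```

```text
-0.034 52 xmax [-0.0059  0.0022  0.0085] y [-0.0076  0.0091]
-0.03 1704 xmax [-0.0084  0.0007  0.0092] y [-0.0094  0.0097]
-0.026 196 xmax [0.0044 0.0091 0.0104] y [-0.0096  0.0107]
-0.022 178 xmax [0.0024 0.0089 0.0104] y [-0.0099  0.0107]
-0.018 163 xmax [0.0043 0.009  0.0104] y [-0.0101  0.0107]
-0.014 154 xmax [0.0025 0.0089 0.0103] y [-0.0103  0.0106]
-0.01 142 xmax [0.0042 0.009  0.0106] y [-0.0101  0.01  ]
-0.006 135 xmax [0.0027 0.009  0.0105] y [-0.0099  0.0107]
-0.002 116 xmax [0.0046 0.0091 0.0104] y [-0.0101  0.0091]
0.002 28 xmax [0.0059 0.0098 0.0104] y [-0.0034  0.0089]
0.018 30 xmax [0.0029 0.0041 0.0047] y [-0.0029  0.0039]
0.022 43 xmax [0.0018 0.0039 0.0043] y [-0.0045  0.0038]
0.026 41 xmax [0.0014 0.0038 0.0047] y [-0.0046  0.0043]
0.03 37 xmax [0.0016 0.004  0.0047] y [-0.0046  0.0044]
0.034 10 xmax [0.0024 0.0036 0.0045] y [-0.0039  0.0037]
```

The pin hangs vertical at tool x ≈ -0.3 mm. Allowing for the 13 mm rim sitting about 2 mm below the mouth, the hole reads tool x ≈ +0.7 mm. I'll shift 1 mm along the V and do a guarded descent.

Run:
```python
from h import *
t=np.array([.4980,.1190,.100])
bot.move_l(t,velocity=.05);bot.sleep(.15)
s=bot.get_state();f0=s['ft_force'];print(s['clock'],s['position'],f0)
for z in (.084,.078,.074,.070,.065,.060,.055,.050,.046,.043,.0415):
    t[2]=z;bot.move_l(t,velocity=.05);s=bot.get_state();df=s['ft_force']-f0
    print(z,s['position'],df,round(s['grip_width'],4))
    if np.linalg.norm(df)>6: break
print(s['clock']);snap("s7","scene")
```

```text
9.775 [0.498 0.119 0.1  ] [-0.1581  0.3784 -0.9941]
0.084 [0.4977 0.119  0.0834] [ 0.2469 -1.0119  0.3455] 0.0216
0.078 [0.4978 0.119  0.0776] [ 0.5791 -1.2359  1.178 ] 0.0213
0.074 [0.4978 0.119  0.0737] [0.8335 0.4261 0.3005] 0.0215
0.07 [0.4978 0.119  0.0696] [-0.4177 -0.4363  0.8772] 0.0212
0.065 [0.4977 0.119  0.0644] [-0.4171 -0.3216  0.9619] 0.0211
0.06 [0.4978 0.119  0.0595] [0.905  0.2109 1.5504] 0.0219
0.055 [0.4978 0.119  0.0545] [-0.0007  0.2129  0.4981] 0.0214
0.05 [0.4978 0.119  0.0495] [-0.5301 -0.771   0.1083] 0.0212
0.046 [0.4978 0.119  0.0456] [-0.8173 -0.8407  1.2658] 0.0215
0.043 [0.4979 0.119  0.0427] [-0.0306 -0.0538 -0.7301] 0.0212
0.0415 [0.4981 0.119  0.0416] [ 0.1569 -0.1483  1.1569] 0.0217
12.7583
```

Run:
```python
from h import *
bot.set_gripper(.045);s=bot.get_state();print(s['clock'],s['position'])
t=s['position'].copy();t[2]=.115;bot.move_l(t,velocity=.2)
x=R(66.5)[:,0]
bot.move_ptp(np.array([.4976,.1181,.072+.12])-x*.03,R(66.5));bot.sleep(.1)
ci,a,d=snap("w8","wrist");print(bot.get_state()['clock'])
P=cloud(ci,d);m=(np.hypot(P[...,0]-.4976,P[...,1]-.1181)<.02)&(P[...,2]>.06)&(P[...,2]<.1)
print(m.sum(),np.median(P[m][:,2]),P[m].mean(0))
# cheeks again
h=cv2.cvtColor(a,cv2.COLOR_RGB2HSV)
e=x[:2];n=np.array([-e[1],e[0]])
o=P[...,:2]-np.array([.4976,.1181]);S=o@e;T=o@n
for s0 in (.055,.155):
    m=(abs(S-s0)<.013)&(abs(T)<.04)&(P[...,2]>.047)&(P[...,2]<.08)&(h[...,1]<45)
    if m.sum(): print(s0,m.sum(),np.percentile(S[m],[1,50,99]),[np.median(P[...,2][m&(abs(T-q)<.001)]) for q in (-.02,-.015,-.01,.01,.015,.02)])
```

```text
13.3833 [0.498  0.119  0.0415]
14.475
570 0.07247327903677664 [0.4983 0.1198 0.072 ]
0.055 2212 [0.0446 0.0545 0.0641] [np.float64(0.06342701710103865), np.float64(0.058718964316551214), np.float64(0.05355993739517517), np.float64(0.05189437826159518), np.float64(0.05687395923781774), np.float64(0.06190831911601041)]
```

View pics/w8.png

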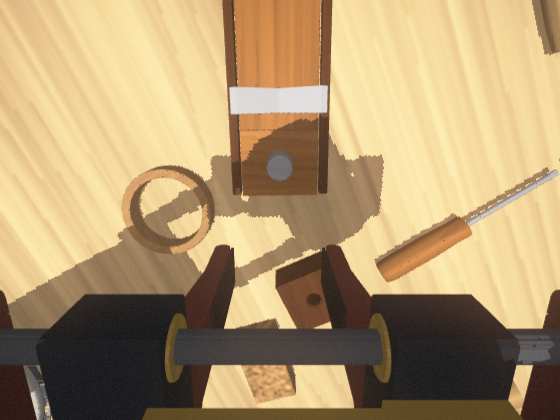

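The pin is home: the head top reads 72.5 mm against an expected 72. Next I'll take wrist views of the seat and the billet.

```bash
python3 - <<'E'
from h import *
x=R(67)[:,0]
bot.move_ptp(np.array([.538,.2147,.070+.15])-x*.02,R(67));bot.sleep(.15)
snap("w9","wrist");print(bot.get_state()['clock'],bot.get_state()['position'])
bot.move_ptp(np.array([.545,-.232,.026+.17]),R(0));bot.sleep(.15)
snap("w10","wrist");print(bot.get_state()['clock'],bot.get_state()['position'])
E
python3 - <<'E'
from h import *
_,a,_=load("w9");_,b,_=load("w10")
cv2.imwrite("pics/crop9.png",np.hstack([a[:,80:480],b[:,80:480]])[:,:,::-1])
E
```

```text
15.2167 [0.5299 0.1953 0.2195]
17.0 [ 0.5454 -0.231   0.1961]
```

View pics/crop9.png

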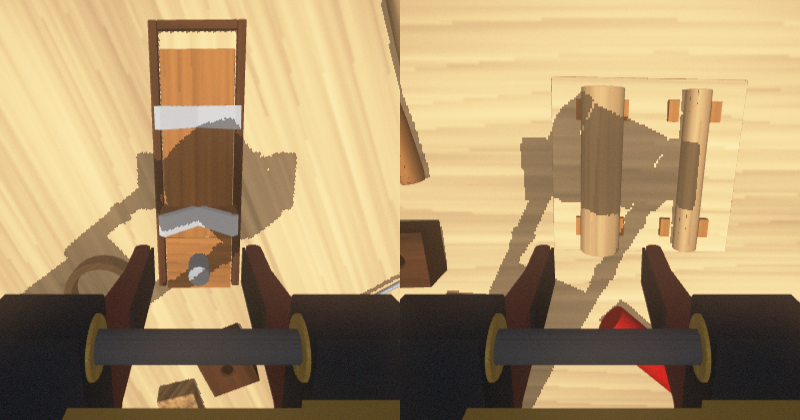

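Run:
```python
from h import *
c,a,d=load("w10");P=cloud(c,d)
for nm,(u0,u1,v0,v1),zl in (("billet",(255,310,70,262),.030),("dowel",(345,400,75,262),.018)):
    m=np.zeros(d.shape,bool);m[v0:v1,u0:u1]=1;m&=(P[...,2]>zl)&(P[...,2]<.06)
    k,l,st,ce=cv2.connectedComponentsWithStats(m.astype(np.uint8));i=1+st[1:,4].argmax();q=P[l==i]
    print(nm,st[i],"z max",np.percentile(q[:,2],[95,99]))
    (cx,cy),(w,h),ang=cv2.minAreaRect(q[:,:2].astype(np.float32)*1000);print(cx,cy,w,h,ang)
    xs=q[:,0];print("x ext",np.percentile(xs,[.3,99.7]),"mid",np.percentile(xs,[.3,99.7]).mean())
    # axis: per x-slice median mid-y of extremes & cylinder fit by circle in yz
    for x0 in np.linspace(xs.min()+.02,xs.max()-.02,5):
        s=q[abs(q[:,0]-x0)<.004]; 
        A=np.c_[2*s[:,1],2*s[:,2],np.ones(len(s))];b=(s[:,1]**2+s[:,2]**2);o=np.linalg.lstsq(A,b,rcond=None)[0]
        print("  x",x0.round(4),"yc,zc,r",o[0],o[1],np.sqrt(o[2]+o[0]**2+o[1]**2))
c,a,d=load("w9");P=cloud(c,d);h=cv2.cvtColor(a,cv2.COLOR_RGB2HSV)
e=R(67)[:2,0];n=np.array([-e[1],e[0]]);H=np.array([.4976,.1181])
o=P[...,:2]-H;S=o@e;T=o@n
for s0 in (.055,.155):
    m=(abs(S-s0)<.014)&(abs(T)<.041)&(P[...,2]>.047)&(P[...,2]<.08)&(h[...,1]<45)
    l=m&(T<-.005)&(P[...,2]<.072);r=m&(T>.005)&(P[...,2]<.072)
    pl=np.polyfit(T[l],P[...,2][l],1);pr=np.polyfit(T[r],P[...,2][r],1)
    tc=(pr[1]-pl[1])/(pl[0]-pr[0])
    print(s0,m.sum(),"S",np.percentile(S[m],[1,50,99]),"T",np.percentile(T[m],[1,99]),pl,pr,"vee t,z",tc,np.polyval(pl,tc))
m=(np.hypot(o[...,0],o[...,1])<.02)&(P[...,2]>.07)&(P[...,2]<.08);print("pin head",P[m].mean(0))
```

```text
billet [ 261   85   43  172 6762] z max [0.0469 0.0476]
562.0196533203125 -233.18324279785156 38.76080322265625 160.1605224609375 89.36519622802734
x ext [0.483  0.6415] mid 0.5622542953773925
  x 0.5018 yc,zc,r -0.2319743245477224 0.027062690105902114 0.019338057258901573
  x 0.5319 yc,zc,r -0.23243247348791557 0.027317722058305002 0.019232085905485384
  x 0.562 yc,zc,r -0.23295394793354954 0.027056421625117705 0.01939297579651538
  x 0.5921 yc,zc,r -0.23344919440439163 0.027003157991240947 0.019474342691128594
  x 0.6221 yc,zc,r -0.23387555696306495 0.02721957568733817 0.01925631342231824
dowel [ 352   88   41  164 4139] z max [0.0318 0.0325]
560.6689453125 -322.6599426269531 24.833669662475586 160.13575744628906 89.11439514160156
x ext [0.4816 0.6401] mid 0.5608209481716346
  x 0.5008 yc,zc,r -0.3217545002486896 0.019627202086803658 0.011810111220844962
  x 0.5308 yc,zc,r -0.3223078282469161 0.019615614212864438 0.011813937959806096
  x 0.5608 yc,zc,r -0.32273378880566994 0.019484420122704793 0.011795350997856367
  x 0.5908 yc,zc,r -0.32322133083268595 0.01970313332220755 0.011688950529824127
  x 0.6208 yc,zc,r -0.3236213275516864 0.020037311473113564 0.011564679738444862
0.055 1499 S [0.0448 0.0558 0.0649] T [-0.0368  0.0377] [-0.8237  0.0451] [0.8145 0.0446] vee t,z 0.0002957786306529684 0.04485816546054599
0.155 1737 S [0.1448 0.1544 0.1636] T [-0.0362  0.0384] [-0.8162  0.0464] [0.8314 0.0442] vee t,z 0.001318550966652409 0.04534312521387786
pin head [0.4982 0.1199 0.0723]
```

Billet measurements: about 39 mm across, centre at (0.562, -0.233, 0.0267), axis at -0.9°. The neighbouring dowel is about 24 mm across. Seat: (0.538, 0.215), azimuth 67.4°. Now I'll grip the billet.

```bash
python3 - <<'E'
from h import *
b=np.array([.562,-.2330,0]);Z=lambda z:np.array([0,0,z])
bot.set_gripper(.087)
bot.move_ptp(b+Z(.10),R(-.9))
bot.move_l(b+Z(.03),velocity=.12);bot.move_l(b+Z(.0115),velocity=.06)
s=bot.get_state();print(s['clock'],s['position'],s['ft_force'])
bot.set_gripper(0.0,40)
s=bot.get_state();print(s['clock'],s['position'],s['ft_force'],s['grip_width'])
bot.move_l(b+Z(.16),velocity=.15)
s=bot.get_state();print(s['clock'],s['position'],s['ft_force'],s['grip_width'])
seat=np.array([.538,.2149,0])
bot.move_l(seat+Z(.16),R(67.4),velocity=.16);bot.sleep(.2)
s=bot.get_state();print(s['clock'],s['position'],s['orientation'],s['ft_force'],s['grip_width'])
snap("w11","wrist");snap("s11","scene")
E
python3 - <<'E'
from h import *
_,a,_=load("w11");_,b,_=load("s11")
cv2.imwrite("pics/crop11.png",np.hstack([a[:,80:480],cv2.resize(b[190:400,270:470],(400,420))])[:,:,::-1])
E
```

```text
19.475 [ 0.5616 -0.2328  0.0108] [0.7699 0.2901 0.441 ]
20.275 [ 0.562  -0.2331  0.0116] [-0.3144 -0.4476  0.6423] 0.03945678804772482
21.4167 [ 0.5615 -0.2328  0.1584] [ 0.3038 -0.0498 -1.4763] 0.03895295266679468
24.5667 [0.538  0.2147 0.16  ] [[ 0.3846  0.9231  0.    ]
 [ 0.9231 -0.3846  0.    ]
 [ 0.      0.     -1.    ]] [-0.1892  0.7857 -1.0789] 0.03925126363107494
```

View pics/crop11.png

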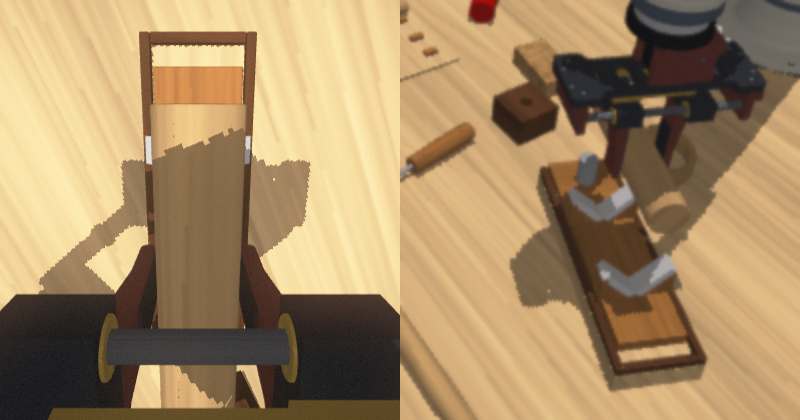

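The billet is parallel to the V and over the seat. I'll lower it with force monitoring.

Run:
```python
from h import *
t=np.array([.538,.2149,.08]);f0=bot.get_state()['ft_force']
bot.move_l(t,velocity=.15);
for z in (.066,.061,.059,.0575,.0565,.0558,.0552,.0546,.054,.0535,.053):
    t[2]=z;bot.move_l(t,velocity=.04);bot.sleep(.05)
    f=np.mean([ (bot.sleep(.02),bot.get_state()['ft_force'])[1] for _ in range(3)],0)-f0
    s=bot.get_state();print(z,s['position'],f,s['moment'],round(s['grip_width'],4))
    if f[2]>4: break
print(s['clock'])
```

```text
0.066 [0.5381 0.2149 0.0662] [-0.1109 -0.2393 -0.0463] [-0.1017  0.097  -0.0266] 0.0394
0.061 [0.5379 0.2149 0.0609] [-0.069   0.2893 -0.8638] [-0.0819  0.0883 -0.0227] 0.0394
0.059 [0.538  0.2149 0.059 ] [-0.242   0.3466 -0.2127] [-0.1064  0.0842  0.0484] 0.0391
0.0575 [0.538  0.2149 0.0575] [-0.4187  0.0997 -0.6554] [-0.0169  0.1516  0.0205] 0.039
0.0565 [0.538  0.2149 0.0565] [-0.2312 -0.0553  0.0414] [-0.0813  0.0777 -0.0494] 0.0391
0.0558 [0.5381 0.2149 0.0558] [ 0.0299 -0.0987 -0.1016] [-0.0948  0.0526 -0.0024] 0.0397
0.0552 [0.5382 0.2149 0.0558] [-1.6292 -1.0375  4.5017] [-0.2011  0.3671  0.0051] 0.0394
28.075
```

Run:
```python
from h import *
bot.set_gripper(.062)
t=bot.get_state()['position'].copy();t[2]=.125;bot.move_l(t,velocity=.2)
x=R(67.4)[:,0]
bot.move_l(np.array([.538,.2149,.22])-x*.02,R(67.4),velocity=.2);bot.sleep(.15)
c,a,d=snap("w12","wrist");print(bot.get_state()['clock'])
cv2.imwrite("pics/w12.png",a[:,:,::-1])
P=cloud(c,d);h=cv2.cvtColor(a,cv2.COLOR_RGB2HSV)
az=67;e=R(az)[:2,0];n=np.array([-e[1],e[0]]);o=P[...,:2]-np.array([.4976,.1181]);S=o@e;T=o@n
m=(abs(T)<.021)&(S>.018)&(S<.2)&(P[...,2]>.072)&(P[...,2]<.1)&(h[...,1]>35)
k,l,st,ce=cv2.connectedComponentsWithStats(m.astype(np.uint8));i=1+st[1:,4].argmax();m=l==i
q=np.c_[S[m],T[m],P[m][:,2]];print(st[i],"S",np.percentile(q[:,0],[.3,99.7]),np.percentile(q[:,0],[.3,99.7]).mean(),"ztop",np.percentile(q[:,2],97))
for s0 in (.045,.075,.105,.135,.165):
    s=q[abs(q[:,0]-s0)<.004];A=np.c_[2*s[:,1],2*s[:,2],np.ones(len(s))];b=(s[:,1]**2+s[:,2]**2);r=np.linalg.lstsq(A,b,rcond=None)[0]
    print(s0,"t,z,r",r[0],r[1],np.sqrt(r[2]+r[0]**2+r[1]**2))
for s0 in (.055,.155):
    m=(abs(S-s0)<.014)&(abs(T)<.041)&(P[...,2]>.06)&(P[...,2]<.08)&(h[...,1]<30)
    print("cheek",m.sum(),np.percentile(S[m],[1,50,99]),np.percentile(T[m],[1,99]))
```

```text
29.975
[ 256   78   47  185 7956] S [0.0266 0.1854] 0.10600970370957893 ztop 0.09131447504828955
0.045 t,z,r 0.0002585362748103069 0.07109722703558878 0.019479252222396853
0.075 t,z,r 0.00044429658711102224 0.07112913065134599 0.01949800226654102
0.105 t,z,r 0.000723179868068514 0.07131941084165849 0.019377858288098918
0.135 t,z,r 0.0009478099633408425 0.07123481753983982 0.019483882858331896
0.165 t,z,r 0.0012046888921966557 0.07152349948099032 0.019337280000970958
cheek 757 [0.0449 0.0556 0.0648] [-0.0371  0.0374]
cheek 915 [0.1447 0.1544 0.1636] [-0.0363  0.0386]
```

View pics/w12.png

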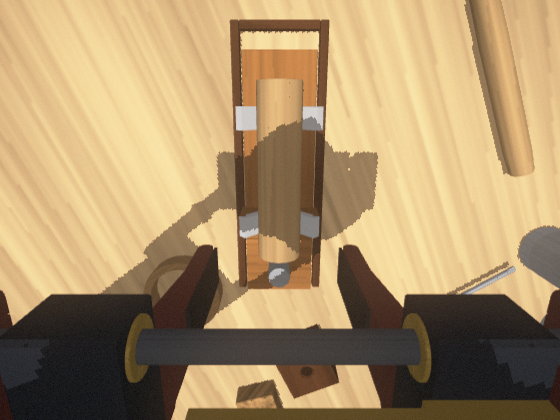

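The billet lies in the V with its axis at 67.45° (V: 67.4°). It is centred to about 1 mm along the V and at the seat height. Now I'll press with shut fingers on its top at mid-length.

Run:
```python
from h import *
bot.set_gripper(0.0,40)
t=np.array([.538,.2151,.12])
bot.move_l(t,velocity=.2);bot.move_l(np.array([.538,.2151,.097]),velocity=.08);bot.sleep(.2)
def F(n=5):
    return np.mean([(bot.sleep(.02),bot.get_state()['ft_force'])[1] for _ in range(n)],0)
f0=F(8);print(bot.get_state()['clock'],f0,bot.get_state()['position'],bot.get_state()['grip_width'])
z=.0935
while z>.082:
    t[2]=z;bot.move_l(t,velocity=.04);bot.sleep(.06);f=F(4)-f0
    s=bot.get_state();print(round(z,5),s['position'],f,s['clock'])
    if f[2]>13.6 or s['clock']>52: break
    z-= .001 if f[2]<1.5 else (.0005 if f[2]<9 else .0002)
bot.sleep(.4);f=F(10)-f0;print(f,bot.get_state()['moment'],bot.get_state()['clock'])
```

```text
32.4167 [ 0.2946  0.3335 -0.0581] [0.5382 0.2152 0.0974] 0.0005957241808741217
0.0935 [0.538  0.2151 0.0934] [-0.1788 -0.1062  0.3589] 32.7917
0.0925 [0.538  0.2151 0.0925] [-0.0781 -0.2705  0.0247] 33.1667
0.0915 [0.538  0.2151 0.0915] [-0.7602 -0.1885  0.1895] 33.5417
0.0905 [0.5381 0.2151 0.0906] [-0.1672 -0.2107  0.6199] 33.9167
0.0895 [0.5382 0.2151 0.0905] [-2.053  -0.9866  5.4225] 34.2917
0.089 [0.5382 0.2152 0.0905] [-2.893  -1.4253  7.1136] 34.6667
0.0885 [0.5383 0.2152 0.0904] [-3.6446 -1.5725  8.9964] 35.0417
0.088 [0.5383 0.2152 0.0905] [-4.2642 -1.7214 11.0281] 35.4167
0.0878 [0.5384 0.2152 0.0904] [-4.079  -1.8408 11.4668] 35.7917
0.0876 [0.5383 0.2152 0.0904] [-4.9682 -2.3664 12.3572] 36.1667
0.0874 [0.5384 0.2152 0.0904] [-5.3734 -2.2441 12.8489] 36.5417
0.0872 [0.5384 0.2152 0.0904] [-5.2029 -2.1567 13.5322] 36.9167
0.087 [0.5384 0.2152 0.0904] [-5.8497 -2.359  14.2788] 37.2917
[-5.7389 -2.2029 14.2516] [-0.4944  1.0462  0.0015] 37.8583
```

The force is 14.3 N down, but with about 6 N of sideways friction from arm compliance. I'll trim that out by easing the lateral target while still pressed.

Run:
```python
from h import *
f0=np.array([.2946,.3335,-.0581])
def F(n=5):
    return np.mean([(bot.sleep(.02),bot.get_state()['ft_force'])[1] for _ in range(n)],0)-f0
t=np.array([.538,.2151,.087]);f=F(8);print(f)
k=3000.
for i in range(8):
    t[:2]+=np.clip(f[:2]/k*.5,-.0006,.0006); 
    t[2]+=np.clip((f[2]-15)/4000,-.0004,.0004)
    bot.move_l(t,velocity=.03);bot.sleep(.08);f=F(5);s=bot.get_state()
    print(t,s['position'],f,s['clock'])
    if np.hypot(*f[:2])<1.2 and abs(f[2]-15)<.6: break
```

```text
[-5.7474 -2.8146 14.4489]
[0.5374 0.2146 0.0869] [0.5384 0.2152 0.0904] [-3.7354 -0.8506 13.728 ] 38.4083
[0.5368 0.2145 0.0865] [0.5383 0.2151 0.0904] [-2.0245 -0.4959 14.0907] 38.825
[0.5365 0.2144 0.0863] [0.5383 0.2151 0.0903] [-1.0048 -0.7159 13.737 ] 39.2417
[0.5363 0.2143 0.086 ] [0.5383 0.2151 0.0903] [-1.2155 -0.0972 14.5015] 39.6583
[0.5361 0.2143 0.0859] [0.5383 0.2152 0.0903] [-0.6916  0.2195 14.8057] 40.075
```

Lateral force is down to about 0.7 N with 14.8 N downward. I'll take a final check before handing in.

Run:
```python
from h import *
f0=np.array([.2946,.3335,-.0581])
snap("s13","scene");snap("t13","top");c,a,d=snap("w13","wrist")
f=np.mean([(bot.sleep(.05),bot.get_state()['ft_force'])[1] for _ in range(10)],0)-f0
s=bot.get_state();print(f,s['position'],s['clock'])
_,b,_=load("s13");_,tt,_=load("t13")
cv2.imwrite("pics/crop13.png",np.hstack([cv2.resize(b[100:400,120:460],(440,388)),cv2.resize(tt[90:300,130:360],(360,329))[:388] if 0 else cv2.copyMakeBorder(cv2.resize(tt[90:300,130:360],(360,329)),0,59,0,0,cv2.BORDER_CONSTANT)])[:,:,::-1])
```

```text
[-0.8058  0.1507 14.8973] [0.5383 0.2152 0.0904] 40.725
```

View pics/crop13.png

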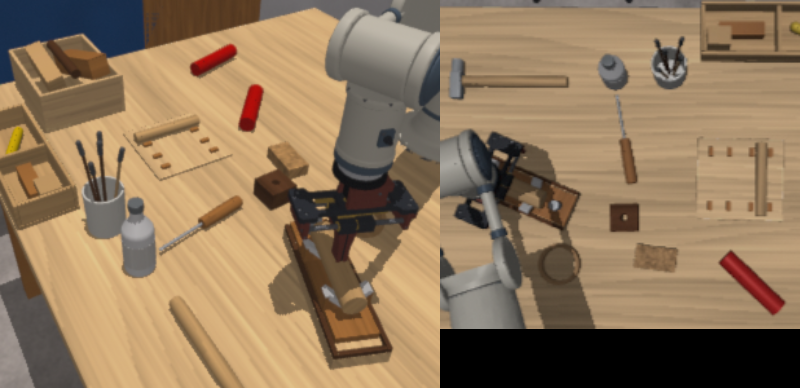

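View pics/w13.png

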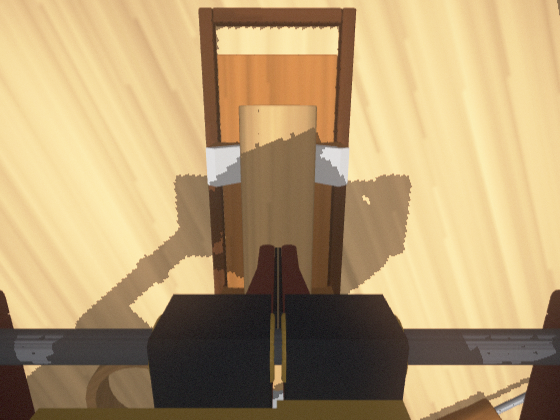

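The billet lies straight in the V with the shut fingers on its crown at wrist (278,250). The dowel and the other bench items are where they were, and the force is steady at 14.9 N. Handing in.

Run:
```python
from h import *
print(bot.finish_job()); s=bot.get_state();print(s['clock'],s['ft_force'])
```

```text
the job is handed in; nothing more can be done
None
the job is handed in; nothing more can be done
```

The job is handed in at about 41 s on the clock (limit 61 s), with the billet still pressed down in the V. No verdict was reported, so the points below are my own last checks.

- **Lock pin:** I lowered it through the tongue into the base with no side load, and it dropped home. The head top read 72.5 mm against an expected 72 mm.
- **Billet:** I took the thick pale rod, about 39 mm measured, not the 24 mm dowel or the red rods, and laid it in the V. It settled parallel within about 0.1° and centred to about 1–1.5 mm along the V. The fitted centre read 71 mm high against 70 mm, the same +1 mm bias as on the stock rest.
- **Push:** The shut fingers press on its top at mid-length. The first push reached 14.3 N but with about 6 N sideways, so I trimmed that out while still pressing. The last reading was 14.9 N down and about 0.8 N sideways.
- **Everything else:** The final scene and top pictures show the dowel and the bystanders in their places, judged by eye only.
- **Disagreement:** The top camera's positions for pin and hole differed from the wrist camera's by about 4 mm in y. I used the wrist camera, and the pin's clean entry bore that out.

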